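Lay the lamp case on its back and load two globe lamps

TASK

Tip the standing lamp case over onto its back on the blue padded board, by pushing near the top of its white front so that its bottom edge is held by the board's yellow edge. Then gently set the amber and the green glass lamp, caps up, into the case's two round pockets, each in the pocket with the bars of its own colour. Leave the blackened dud lamp in the holder and do not disturb the other things on the bench.

Things in the scene. Friction and masses are not known exactly. Their poses are not given: they have to be found in the camera images.
- board: low padded board bolted to the bench: 230 mm long, 170 mm wide, 12 mm high, blue top, yellow edge at the end where the case stands. Origin: on the bench, at the middle of the yellow edge; +x runs along the board (the way the case is to fall), y across it, z up.
- case: dark box, white front with two round pockets: 90 deep (x), 120 wide (y), 210 mm tall (z), 0.5-0.9 kg. Origin: centre of underside; z to its top, white front at x = -45 mm. Stands loose, back 2-8 mm from the yellow edge, x along the board's x. It balances at 26 deg over that edge, then falls: a finger 165-180 mm up must push 80 mm after contact. On its back the front is 102 mm above the bench.
- pocket_amber (a point): middle of the mouth of the pocket with orange bars, in the plane of the white front: 120 mm above the case's underside, on its mid-line. Round, 37 mm in diameter, 16 mm deep. A lamp's globe rests on the rim of the hole, its centre 16 to 17 mm out from the white face.
- pocket_green (a point): middle of the mouth of the pocket with green bars: 50 mm above the case's underside, on the mid-line, otherwise as the amber pocket. The pocket centres are 70 mm apart.
- holder: grey lamp holder fixed to the bench, 245 mm long (x), 75 mm wide (y), 20 mm high, with a row of three round seats along its x, 80 mm apart, one lamp in each in any order. Origin: centre of its underside. Grip the lamps across the row (along the holder's y).
- lamp_amber: amber glass globe lamp, 50 mm globe, 16 mm brass cap pointing up; 67 mm tall in all, about 35 g. Origin: globe centre; z up through the cap. Sits loose in a seat of the holder, its centre 37 mm above the bench. Grip across the globe's middle with at most 30 N; a hard squeeze, a knock or a drop breaks it.
- lamp_green: green glass globe lamp, 50 mm globe, 16 mm brass cap pointing up; 67 mm tall in all, about 35 g. Origin: globe centre; z up through the cap. Sits loose in a seat of the holder, its centre 37 mm above the bench. Grip across the globe's middle with at most 30 N; a hard squeeze, a knock or a drop breaks it.
- lamp_dud: blackened dud, to be left in its seat: same shape and origin as the other lamps, dark grey globe.
- jar: screw-top jar, 60 mm in diameter, 75 mm tall; a bystander. Origin: centre of its underside.
- tray: blue parts tray 130 x 90 x 30 mm; a bystander. Origin: centre of its underside.
- meter: yellow hand-held meter 160 x 80 x 34 mm lying flat; a bystander. Origin: centre of its underside.
- dsub: flat metal connector hood, about 60 x 45 x 15 mm; a bystander. Origin: centre of its underside.
- plug: round metal connector, 36 mm in diameter, 45 mm tall, standing; a bystander. Origin: centre of its underside.
- driver: screwdriver with a red handle, lying on the bench; a bystander.
There are look-alikes about, which are no part of the job. Of the things that look like the case, take the one that is farthest from the robot's base at the start.

How it is judged:
By the outcome, as a careful person would: the job done as asked, in the order asked, and still so for the second after the job is handed in, with the robot touching nothing.
It also fails if it takes over 61 s, if anything falls off the work surface, if the arm or the gripper's body presses on something with over 40 N, if the wrist force passes 120 N, or if a joint passes its speed limit or range.

ROBOT

A 6-joint arm with a two-finger parallel gripper is mounted at the origin on the work surface. World frame = base frame: x ahead of the robot, y to its left, z up, the work surface at z = 0. Lengths are in m, angles in degrees, forces in N, time in s.
With the tool pointing down it reaches from about 0.4 to 0.825 m from the base axis. Payload 7 kg.
Tool frame: the origin (TCP) lies midway between the tips of the shut fingers; the grasp point (between the pads) lies 19 mm behind it; z points along the fingers, y is the direction in which the jaws open and shut (so a half turn about z gives the same grasp; the last joint's range is limited). The gripper opens to 88 mm and grips with 3 to 60 N. Pads are 19 mm wide; open, the fingers measure 130 mm over their backs; the gripper's body (78 mm by 193 mm) begins 47 mm behind the grasp point.
Start: joints at [82.97, 20.546, 0.682, 0, -70.136, -16.507], TCP at [0.27, 0.619, 0.227] pointing down, gripper open.
Joint ranges: [-176.03, 176.03], [-82.01, 121.73], [-58.28, 71.71], [-173.87, 95.51], [-174.79, -0.11], [-173.66, 173.66]. Speed limits (degrees/s): [136.94, 136.94, 172.46, 180, 180, 180].

INTERFACE

Orientations are given as a 3x3 rotation matrix whose columns are the frame's x, y, z axes.
In Python, from rig import robot gives the robot as it stands. Calls block until the motion is done:
- robot.goto(position, orientation): joint-space move of the TCP to a pose.
- robot.servo_line(position, ori=None, speed=0.15): straight line of the TCP; ori=None keeps the orientation; speed is the mean speed in m/s.
- robot.movej(angles): joint-space move.
- robot.move_gripper(opening): opening from 0.0 (shut) to 1.0 (fully open); the grip force is fixed at half the most; returns when the fingers have stopped.
- robot.dwell(seconds).
- robot.ik(position, orientation): joint angles nearest the present ones, or None.
- robot.grab_frame(name): name is "side" or "top" or "wrist"; returns (picture, depth): 400x640x3 uint8, red, green, blue; 400x640 float32, m along the optical axis (not along the pixel's ray), 0 where there is no reading.
- robot.camera_info(name): a dict with "vfov" (degrees; the focal length in pixels is half the picture's height over the tangent of half this angle, whatever the lens; pixels are square), "cx", "cy" (the principal point, pixels), "k1" (the pictures are not rectified: a ray, as slopes to the right and down, at radius r is drawn at 1 + k1 r^2 times it, then the intrinsics apply), "view" (4x4, takes a point from world to camera coordinates); the wrist camera has in their place "T_tool_cam" (4x4, takes a point from camera to tool coordinates, whose origin is the TCP and whose axes are the flange's). Camera axes: x right, y down, z forward; pixel columns grow to the right and rows downward; lengths in m; the calibration is good to about 2 mm. A picture is of the moment at which its call begins: read the wrist's pose just before it. camera_info takes no time and is no camera call.
A pose or a line that the arm cannot do raises robot.Unreachable and nothing moves.
- robot.job_done(): hands the job in, once; it reports no verdict.
Readings, each from a call of its own:
- robot.read_t(): time.
- robot.read_qpos(): joint angles.
- robot.read_qvel(): joint speeds.
- robot.read_effort(): joint torques, N m.
- robot.read_position(): TCP position.
- robot.read_tcp_rot(): TCP orientation.
- robot.read_force(): force on the tool from outside, world axes, zero at the start.
- robot.read_ft_torque(): the same for the moment, N m.
- robot.read_grip_width(): opening from 0.0 (shut) to 1.0 (fully open).
Only numpy, scipy, OpenCV 4.12 (cv2) and the standard library are available. Lean on these libraries where they do the work, as an engineer would, in place of code of your own. Each camera call takes 0.05 s, during which the arm holds its last target.

## Working session

There is one attempt and no reset: what is moved stays moved. The work goes in short steps, each a Python script; the robot and the scene stay as the last script left them, time stands still between calls to the robot, and variables do not carry over. Pictures are saved under pics/ and viewed, and the job is handed in when it is done.

```bash
ls; mkdir -p pics
cat > h.py <<'E'
import numpy as np, cv2
from rig import robot
def save(n,img): cv2.imwrite('pics/'+n+'.png',cv2.cvtColor(img,cv2.COLOR_RGB2BGR))
def grab(name,tag=None):
    P=robot.read_position() if name=='wrist' else None
    R=robot.read_tcp_rot() if name=='wrist' else None
    im,d=robot.grab_frame(name)
    ci=robot.camera_info(name)
    if name=='wrist':
        T=np.eye(4);T[:3,:3]=np.array(R);T[:3,3]=P
        c2w=T@np.array(ci['T_tool_cam'])
    else: c2w=np.linalg.inv(np.array(ci['view']))
    if tag: save(tag,im); np.savez('pics/'+tag,im=im,d=d,c2w=c2w,vfov=ci['vfov'],cx=ci['cx'],cy=ci['cy'],k1=ci['k1'])
    return load(tag)
class F: pass
def load(tag):
    z=np.load('pics/'+tag+'.npz');f=F()
    f.im=z['im'];f.d=z['d'];f.c=z['c2w'];f.k1=float(z['k1']);f.cx=float(z['cx']);f.cy=float(z['cy'])
    f.f=200/np.tan(np.radians(float(z['vfov']))/2);return f
def slopes(f,uv):
    uv=np.atleast_2d(np.asarray(uv,float))
    K=np.array([[f.f,0,f.cx],[0,f.f,f.cy],[0,0,1]])
    return cv2.undistortPointsIter(uv[:,None],K,np.array([f.k1,0,0,0]),None,None,(3,50,1e-10))[:,0]
def onplane(f,uv,z):
    s=slopes(f,uv);r=np.c_[s,np.ones(len(s))]@f.c[:3,:3].T;o=f.c[:3,3]
    return o+r*((z-o[2])/r[:,2])[:,None]
def bydepth(f,uv):
    uv=np.atleast_2d(uv);s=slopes(f,uv);d=f.d[uv[:,1].astype(int),uv[:,0].astype(int)]
    return np.c_[s*d[:,None],d]@f.c[:3,:3].T+f.c[:3,3]
def proj(f,p):
    p=(np.atleast_2d(p)-f.c[:3,3])@f.c[:3,:3];s=p[:,:2]/p[:,2:];r=(s**2).sum(1,keepdims=True)
    return s*(1+f.k1*r)*f.f+[f.cx,f.cy]
def cents(m,mn=30):
    n,l,st,c=cv2.connectedComponentsWithStats(m.astype(np.uint8))
    return [(c[i].round(1),st[i].tolist()) for i in range(1,n) if st[i][4]>=mn]
def hsv(f): return cv2.cvtColor(f.im,cv2.COLOR_RGB2HSV)
E
python3 - <<'E'
from h import *
for n in ('top','side','wrist'):
    f=grab(n,n+'0'); print(n,f.c.round(3).tolist(),f.f,f.k1)
print(robot.read_t())
E
```

```text
pics
top [[0.025, -0.977, 0.21, 0.233], [-1.0, -0.024, 0.005, -0.053], [0.001, -0.21, -0.978, 1.416], [0.0, 0.0, 0.0, 1.0]] 460.7423620015145 -0.040303551811940994
side [[-0.997, 0.059, -0.05, 0.559], [0.077, 0.677, -0.732, 0.813], [-0.009, -0.734, -0.679, 0.888], [0.0, 0.0, 0.0, 1.0]] 432.88860606948384 -0.08587610111751252
wrist [[-0.399, -0.878, -0.264, 0.341], [-0.917, 0.383, 0.114, 0.587], [0.001, 0.288, -0.958, 0.384], [0.0, 0.0, 0.0, 1.0]] 311.1149504692134 -0.015059398413563135
0.15
```

View pics/top0.png

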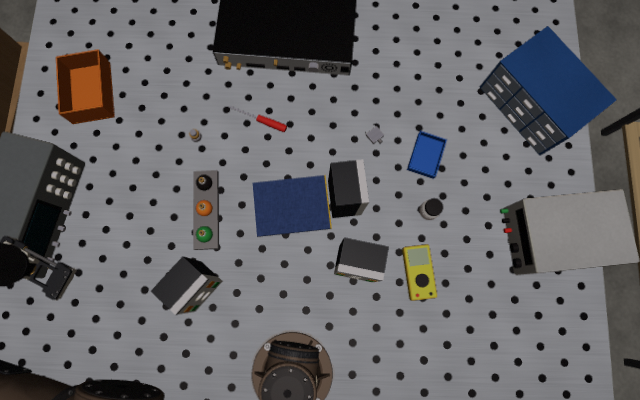

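View pics/side0.png

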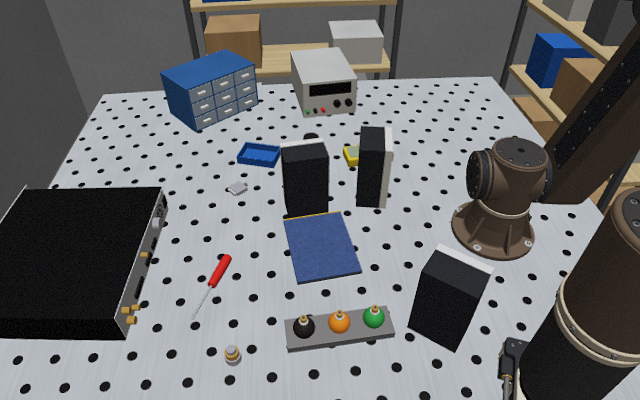

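View pics/wrist0.png

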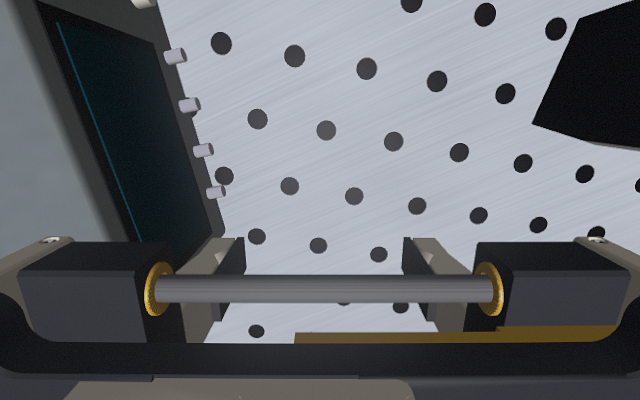

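Run:
```python
from h import *
f=load('top0')
c=cv2.resize(f.im[140:300,140:460],None,fx=2.5,fy=2.5,interpolation=cv2.INTER_CUBIC); save('top0c',c)
s=load('side0'); c=cv2.resize(s.im[100:290,220:420],None,fx=3,fy=3,interpolation=cv2.INTER_CUBIC); save('side0c',c)
def show(n,m,z):
  for c,st in cents(m,25): print(n,c,st,onplane(f,c,z).round(4).tolist())
h=hsv(f);H,S,V=[h[...,i].astype(int) for i in range(3)]
print(proj(f,[[0,0,0.1]]))
dark=(V<60)
R=np.zeros_like(dark);R[140:330,140:450]=1
show('amber',(abs(H-13)<8)&(S>150)&(V>120)&R,.037)
show('green',(abs(H-63)<15)&(S>120)&(V>60)&R,.037)
show('yellow',(abs(H-25)<6)&(S>100)&R,.012)
blue=((abs(H-110)<12)&(S>100)&R)
show('blue',blue,.012)
n,l,st,ce=cv2.connectedComponentsWithStats(blue.astype(np.uint8))
i=max(range(1,n),key=lambda i:st[i][4] if st[i][0]<330 else 0)
cn=cv2.findContours((l==i).astype(np.uint8),0,2)[0][0]
b=cv2.boxPoints(cv2.minAreaRect(cn));print(b,onplane(f,b,.012).round(4))
```

```text
[[290.41106267 379.59369057]]
amber [203.3 207.7] [196, 200, 15, 15, 137] [[0.4775, 0.2849, 0.037]]
green [204.1 234.2] [196, 227, 16, 15, 136] [[0.3965, 0.2766, 0.037]]
yellow [327.6 201.9] [324, 176, 8, 53, 83] [[0.5098, -0.0942, 0.012]]
yellow [419.2 276. ] [402, 244, 35, 57, 1014] [[0.2891, -0.3743, 0.012]]
blue [426.6 156.9] [407, 140, 40, 38, 1057] [[0.6634, -0.4066, 0.012]]
blue [290.5 205.7] [253, 176, 77, 60, 3831] [[0.495, 0.0206, 0.012]]
[[251.0617  182.74298]
 [323.2657  174.53796]
 [329.36206 228.1861 ]
 [257.15808 236.39111]] [[ 0.5651  0.1467  0.012 ]
 [ 0.5972 -0.079   0.012 ]
 [ 0.4278 -0.1011  0.012 ]
 [ 0.397   0.1193  0.012 ]]
```

View pics/top0c.png

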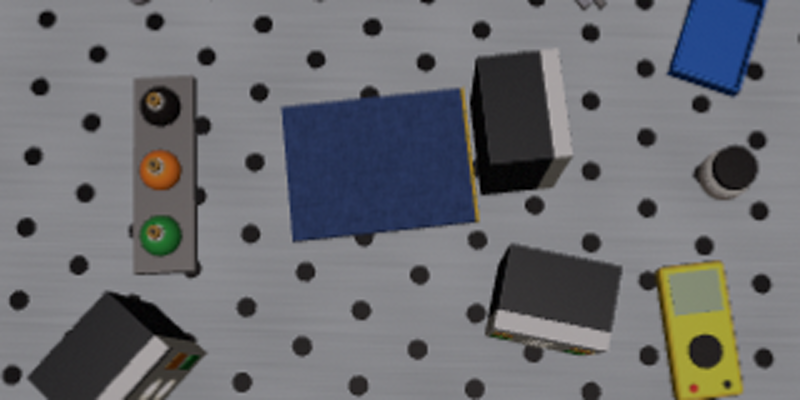

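View pics/side0c.png

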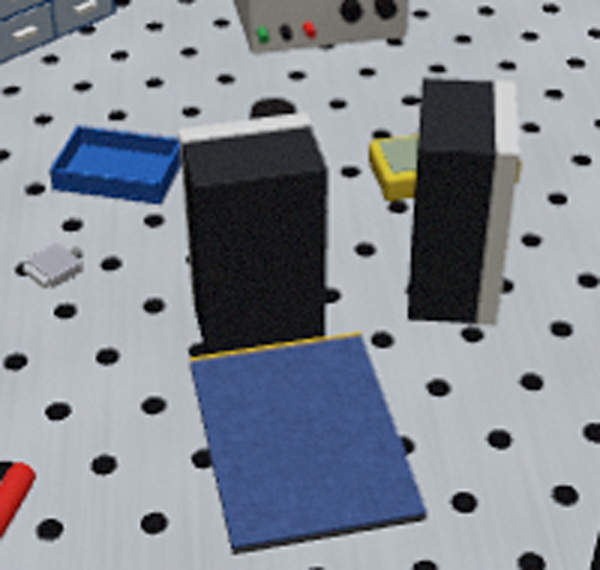

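Run:
```python
from h import *
t=load('top0');s=load('side0')
for nm,(h0,dh) in dict(amber=(13,8),green=(63,18)).items():
  rays=[]
  for f,roi in((t,(190,260,180,225)),(s,(300,350,300,400))):
    h=hsv(f).astype(int);m=(abs(h[...,0]-h0)<dh)&(h[...,1]>100)&(h[...,2]>50)
    r=np.zeros_like(m);r[roi[0]:roi[1],roi[2]:roi[3]]=1;m&=r
    n,l,st,c=cv2.connectedComponentsWithStats(m.astype(np.uint8));i=1+np.argmax(st[1:,4])
    cn=cv2.findContours((l==i).astype(np.uint8),0,2)[0];cn=max(cn,key=len)
    (u,v),R=cv2.minEnclosingCircle(cn)
    o=f.c[:3,3];d=onplane(f,(u,v),0)[0]-o;d/=np.linalg.norm(d);rays.append((o,d))
    print(nm,(u,v),R,'radius m',R/f.f*(np.linalg.norm(onplane(f,(u,v),.037)[0]-o)),onplane(f,(u,v),.037).round(4))
  A=sum(np.eye(3)-np.outer(d,d) for o,d in rays);b=sum((np.eye(3)-np.outer(d,d))@o for o,d in rays);print(' tri',np.linalg.solve(A,b).round(4))
# holder grey: depth ~ z .02
vv,uu=np.mgrid[0:400,0:640];uv=np.c_[uu.ravel(),vv.ravel()]
P=bydepth(t,uv).reshape(400,640,3)
def rect(m,z,f=t):
  n,l,st,c=cv2.connectedComponentsWithStats(m.astype(np.uint8));i=1+np.argmax(st[1:,4])
  cn=max(cv2.findContours((l==i).astype(np.uint8),0,2)[0],key=len)
  pts=onplane(f,cn[:,0].astype(float),z)[:,:2]
  r=cv2.minAreaRect((pts*1000).astype(np.float32));print(r,np.round(cv2.boxPoints(r)).tolist());
def roi(a,b,c,d):
  m=np.zeros((400,640),bool);m[a:b,c:d]=1;return m
Z=P[...,2]
print('holder');rect(roi(165,255,188,225)&(Z>.012)&(Z<.12),.02)
print('caseB');m=roi(150,225,325,375)&(Z>.2);print(np.median(Z[m]));rect(m,.21)
print('caseC');m=roi(230,290,330,392)&(Z>.2);rect(m,.21)
print('A');m=roi(250,320,145,230)&(Z>.2);rect(m,.21)
yl=hsv(t).astype(int);m=roi(170,235,320,335)&(abs(yl[...,0]-25)<6)&(yl[...,1]>100)
pts=onplane(t,np.argwhere(m)[:,::-1].astype(float),.012)
print(cv2.fitLine((pts[:,:2]*1000).astype(np.float32),2,0,.01,.01).ravel(),pts.min(0),pts.max(0))
```

```text
amber (203.71621704101562, 207.8648681640625) 8.328908920288086 radius m 0.02604188839632902 [[0.477  0.2836 0.037 ]]
amber (339.0, 321.5) 11.543496131896973 radius m 0.026816355853070153 [[0.4749 0.2836 0.037 ]]
 tri [0.4759 0.2837 0.0377]
green (203.73077392578125, 233.73077392578125) 7.970646381378174 radius m 0.024703696314254377 [[0.3979 0.2778 0.037 ]]
green (373.1173400878906, 317.0054016113281) 10.722343444824219 radius m 0.02521125465378829 [[0.3963 0.2787 0.037 ]]
 tri [0.3971 0.2782 0.0367]
holder
((477.9322509765625, 282.3239440917969), (247.18267822265625, 77.10818481445312), 4.488464832305908) [[352.0, 311.0], [358.0, 234.0], [604.0, 254.0], [598.0, 330.0]]
caseB
0.2113006891342215
((526.4165649414062, -145.5112762451172), (122.78042602539062, 91.07771301269531), 7.840422630310059) [[459.0, -109.0], [472.0, -199.0], [593.0, -182.0], [581.0, -92.0]]
caseC
((323.1203308105469, -182.95330810546875), (121.01814270019531, 91.28411102294922), 79.71260070800781) [[267.0, -234.0], [357.0, -251.0], [379.0, -132.0], [289.0, -115.0]]
A
((242.2388153076172, 290.68756103515625), (93.1402816772461, 121.16633605957031), 50.680755615234375) [[166.0, 293.0], [260.0, 216.0], [319.0, 288.0], [225.0, 365.0]]
[ 9.9095178e-01  1.3421854e-01  5.0995505e+02 -9.4405266e+01] [ 0.42839418 -0.11109553  0.012     ] [ 0.59257178 -0.08144071  0.012     ]
```

```bash
cat >> h.py <<'E'
a=np.radians(7.85);xb=np.array([-np.sin(a),np.cos(a),0]);yb=np.array([-np.cos(a),-np.sin(a),0])
def ori(y):
    y=np.array(y,float);z=np.array([0,0,-1.]);return np.c_[np.cross(y,z),y,z]
E
python3 - <<'E'
from h import *
c=np.array([.5264,-.1455,0])
# push at mid-line of case
st=c-xb*(.045+.0095+.03)
for s in(1,-1):
  for z in (.32,.178): print(s,z,robot.ik(st+[0,0,z],ori(s*yb)))
  print(robot.ik(st+xb*.122+[0,0,.178],ori(s*yb)))
E
```

```text
1 0.32 [ -3.92999522   9.4202108   -2.30931481   0.         -78.27047439
  11.77999522]
1 0.178 [ -3.92999522  14.20114064 -14.97092173   0.         -60.82793763
  11.77999522]
[  9.37291611   9.36017086 -21.29115565   0.         -59.34867349
  -1.52291611]
-1 0.32 [  -3.92999522    9.4202108    -2.30931481    0.          -78.27047439
 -168.22000478]
-1 0.178 [  -3.92999522   14.20114064  -14.97092173    0.          -60.82793763
 -168.22000478]
None
```

Run:
```python
from h import *
c=np.array([.5264,-.1455,0]);st=c-xb*(.045+.0095+.03)
robot.move_gripper(0.0)
robot.goto(st+[0,0,.32],ori(yb))
f=grab('side','side1')
print(robot.read_t(),robot.read_position(),robot.read_force())
robot.servo_line(st+[0,0,.178],speed=.12)
grab('top','top1'); print(robot.read_t(),robot.read_position(),robot.read_force())
```

```text
4.7583 [ 0.53826243 -0.22865643  0.31989058] [ 1.05247944 -0.21309666  0.87041327]
6.1417 [ 0.53841177 -0.22928672  0.17883392] [-0.63009242 -0.86697549  0.72242405]
```

View pics/top1.png

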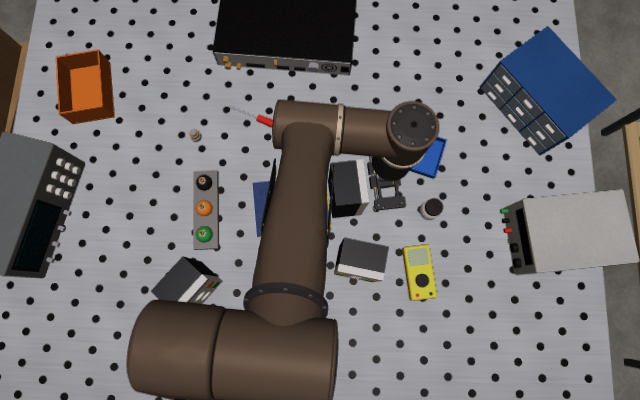

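Run:
```python
from h import *
grab('side','side2');grab('wrist','wrist1')
```

```text
(no output)
```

View pics/side2.png

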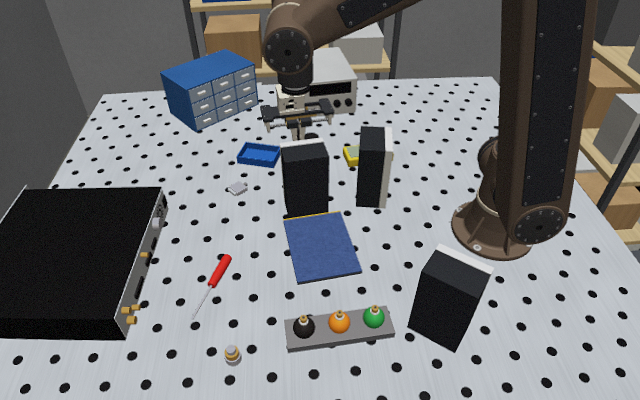

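View pics/wrist1.png

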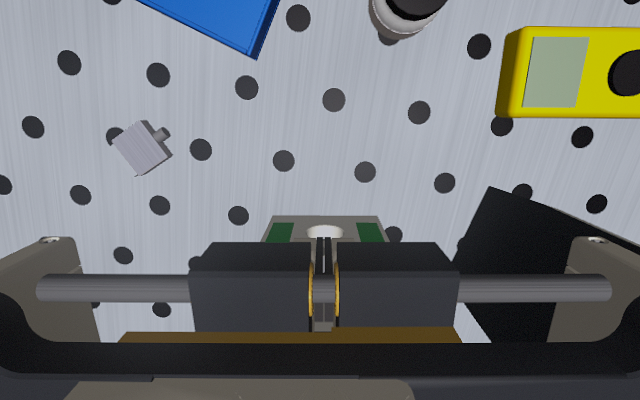

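The closed fingers stand behind case B (side view, 300,135), centred on its front: in the wrist view the pocket at (323,232) is in line with the fingers. Next I push.

Run:
```python
from h import *
c=np.array([.5264,-.1455,0]);st=c-xb*(.045+.0095+.03)
for d in (.04,.08,.112,.124):
    robot.servo_line(st+xb*d+[0,0,.178],speed=.07)
    print(robot.read_t(),(robot.read_position()-st)@xb,np.array(robot.read_force()).round(2))
grab('side','side3')
robot.dwell(.5);grab('side','side4'); save('s34',np.hstack([load('side3').im[60:300,200:460],load('side4').im[60:300,200:460]]))
```

```text
6.9667 0.04015646472428323 [ 0.88 -0.72 -0.03]
7.6917 0.0803544129394627 [-0.25 -0.52 -0.39]
8.3 0.11240488112978408 [ 1.02  0.6  -0.15]
8.625 0.12431153723153592 [0.12 0.73 0.41]
```

View pics/s34.png

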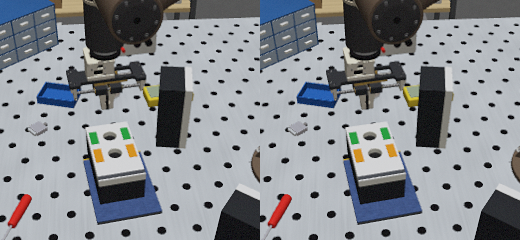

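The case lies on its back on the board, with the green bars towards the yellow edge. I measure the pockets while moving to the lamps.

```bash
cat >> h.py <<'E'
ha=np.radians(4.49);hx=np.array([np.cos(ha),np.sin(ha),0]);hy=np.array([-np.sin(ha),np.cos(ha),0])
E
python3 - <<'E'
from h import *
A=np.array([.4768,.283,0])
p=robot.read_position();robot.servo_line(p+[0,0,.1],speed=.2)
for s in(1,-1): print(s,robot.ik(A+[0,0,.16],ori(s*hy)))
robot.goto(A+[0,0,.17],ori(min((hy,-hy),key=lambda y:abs(robot.ik(A+[0,0,.17],ori(y))[5]) if robot.ik(A+[0,0,.17],ori(y)) is not None else 999)))
robot.move_gripper(1.0)
grab('top','top5');grab('wrist','wrist5');grab('side','side5')
print(robot.read_t(),robot.read_position())
s=load('side5');save('side5c',cv2.resize(s.im[160:280,260:400],None,fx=4,fy=4,interpolation=cv2.INTER_CUBIC))
E
```

```text
1 [  50.92888874   12.36251823  -20.03750006    0.          -57.59998172
 -136.43888874]
-1 [ 50.92888874  12.36251823 -20.03750006   0.         -57.59998172
  43.56111126]
12.975 [0.47679992 0.28299187 0.17001687]
```

View pics/top5.png

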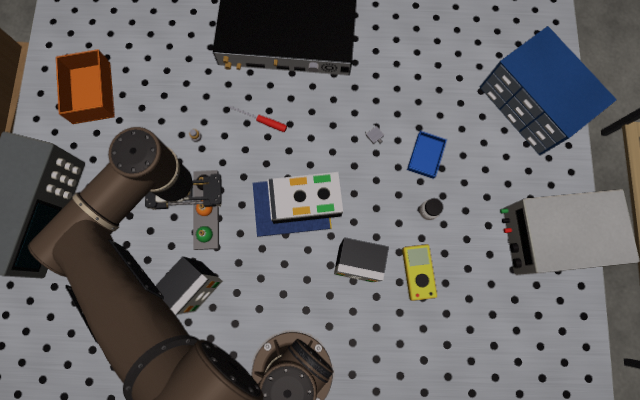

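View pics/wrist5.png

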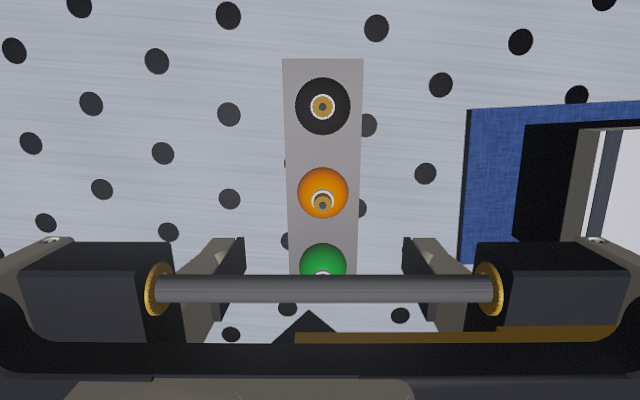

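View pics/side5c.png

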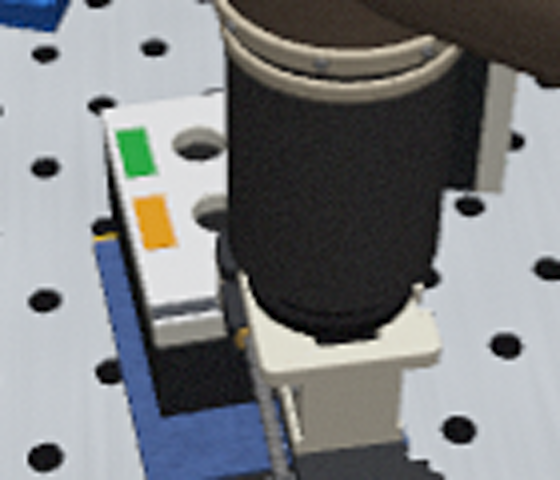

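Run:
```python
from h import *
for tag,roi in(('top5',(170,225,262,348)),('side4',(170,270,270,360))):
  f=load(tag);h=hsv(f).astype(int);r=np.zeros((400,640),bool);r[roi[0]:roi[1],roi[2]:roi[3]]=1
  g=cv2.cvtColor(f.im,cv2.COLOR_RGB2GRAY)
  w=((g>130)&(h[...,1]<60)|((h[...,1]>120)&((abs(h[...,0]-60)<20)|(abs(h[...,0]-15)<8))))&r
  n,l,st,ce=cv2.connectedComponentsWithStats(w.astype(np.uint8));i=1+np.argmax(st[1:,4])
  face=(l==i).astype(np.uint8)
  cs,hi=cv2.findContours(face,cv2.RETR_CCOMP,2)
  for k,c in enumerate(cs):
    ar=cv2.contourArea(c)
    if hi[0][k][3]>=0 and ar>40:
      P=onplane(f,c[:,0].astype(float),.102)[:,:2]*1000
      q=(P.min(0)+P.max(0))/2;e=cv2.fitEllipse(P.astype(np.float32)) if len(P)>5 else None
      print(tag,'hole',ar,cv2.minEnclosingCircle(c)[0],np.round(q,1),e)
    elif hi[0][k][3]<0 and ar>500:
      P=onplane(f,c[:,0].astype(float),.102)[:,:2]*1000
      R=cv2.minAreaRect(P.astype(np.float32));print(tag,'face',R,cv2.boxPoints(R).round().tolist())
  for nm,h0,dh in(('g',65,18),('o',15,8)):
    m=(abs(h[...,0]-h0)<dh)&(h[...,1]>110)&(h[...,2]>60)&r
    for c,s in cents(m,20): print(tag,nm,c,s[4],(onplane(f,c,.102)[0]*1000).round(1))
f=load('wrist5')
h=hsv(f).astype(int)
for nm,h0,dh in(('g',63,15),('o',13,8)):
  m=(abs(h[...,0]-h0)<dh)&(h[...,1]>110)&(h[...,2]>60);m[:,:280]=0;m[:,370:]=0;m[300:]=0
  c=max(cents(m,200),key=lambda x:x[1][4]);x,y,w_,h_,_=c[1];print(nm,c,onplane(f,(x+w_/2-.5,y+h_/2-.5),.037).round(4))
Z=bydepth(load('top5'),[[285,205],[332,205],[310,185]]);print(Z.round(4))
```

```text
top5 face ((505.9947509765625, -23.7215576171875), (160.73721313476562, 250.88275146484375), 1.416765809059143) [[423.0, 100.0], [429.0, -151.0], [589.0, -147.0], [583.0, 104.0]]
top5 hole 142.0 (299.2368469238281, 195.6052703857422) [509.2  -8. ] ((509.2083435058594, -9.266003608703613), (40.74932098388672, 41.208736419677734), 63.19108963012695)
top5 hole 147.0 (323.25, 193.125) [518.4 -77.7] ((518.2099609375, -78.62892150878906), (40.60160827636719, 41.49697494506836), 139.21682739257812)
top5 g [321.5 178.5] 104 [561.7 -72.4 102. ]
top5 g [325.1 207.8] 110 [474.5 -84.7 102. ]
top5 o [298. 181.] 115 [552.5  -3.6 102. ]
top5 o [301.  210.4] 120 [465.1 -15.  102. ]
side4 face ((514.087646484375, -4.27899169921875), (370.54998779296875, 255.7560577392578), 84.90703582763672) [[370.0, -177.0], [625.0, -200.0], [658.0, 169.0], [403.0, 192.0]]
side4 hole 41.5 (347.0, 212.5) [423.   -0.7] ((423.0049133300781, 0.5314171314239502), (21.53215980529785, 27.037763595581055), 0.486316442489624)
side4 hole 101.0 (314.5, 213.0) [507.9  -6.2] ((507.284423828125, -5.020663738250732), (34.8069953918457, 38.44428253173828), 111.60021209716797)
side4 hole 88.0 (309.3846130371094, 196.0) [516.7 -74.8] ((516.9296875, -74.61622619628906), (36.60810470581055, 38.093788146972656), 77.64513397216797)
side4 g [325.  193.1] 75 [473.3 -83.  102. ]
side4 g [293.4 197.8] 79 [560.9 -71.1 102. ]
side4 o [330.9 210.1] 96 [464.  -13.6 102. ]
side4 o [298.1 215.2] 98 [551.3  -1.8 102. ]
g (array([322.5, 260.4]), [300, 244, 46, 31, 1102]) [[0.4041 0.2778 0.037 ]]
o (array([322.4, 191.9]), [297, 167, 51, 52, 1810]) [[0.4753 0.2838 0.037 ]]
[[ 0.4796  0.0318  0.1037]
 [ 0.4825 -0.1044  0.1058]
 [ 0.5408 -0.0392  0.1039]]
```

Run:
```python
from h import *
print('cam',load('wrist5').c[:3,3])
f=load('top5')
P=bydepth(f,[[u,v] for v in (150,180,215,250,290,320) for u in (60,80,100,120,140,160,180)])
for p in P: print(p.round(3))
```

```text
cam [0.55472322 0.28869402 0.32831712]
[0.611 0.679 0.168]
[ 0.664  0.712 -0.001]
[0.663 0.642 0.005]
[0.478 0.304 0.616]
[0.479 0.268 0.614]
[0.483 0.234 0.607]
[0.67  0.382 0.004]
[0.536 0.698 0.112]
[0.563 0.697 0.001]
[0.426 0.346 0.593]
[0.427 0.307 0.594]
[0.431 0.275 0.58 ]
[0.442 0.251 0.54 ]
[0.464 0.239 0.449]
[0.359 0.412 0.592]
[0.359 0.371 0.599]
[0.361 0.339 0.589]
[ 0.233 -0.053  1.416]
[0.455 0.49  0.004]
[0.457 0.428 0.   ]
[0.459 0.365 0.   ]
[0.293 0.389 0.619]
[0.292 0.339 0.647]
[0.292 0.3   0.657]
[0.295 0.277 0.632]
[0.347 0.48  0.002]
[0.348 0.418 0.   ]
[ 0.35   0.357 -0.001]
[0.218 0.713 0.004]
[0.227 0.309 0.692]
[0.228 0.265 0.717]
[0.229 0.232 0.724]
[0.23  0.206 0.713]
[0.229 0.338 0.214]
[0.23  0.286 0.213]
[0.129 0.704 0.001]
[0.132 0.642 0.001]
[0.185 0.252 0.735]
[0.188 0.217 0.75 ]
[0.189 0.185 0.76 ]
[0.19  0.159 0.754]
[ 0.142  0.34  -0.   ]
```

```bash
cat >> h.py <<'E'
def pick(L):
    robot.servo_line(L+[0,0,.06],speed=.15); robot.servo_line(L+[0,0,.0245],speed=.06)
    robot.move_gripper(.64);robot.move_gripper(.54)
    print('grip',robot.read_t(),robot.read_grip_width(),np.array(robot.read_force()).round(2))
E
python3 - <<'E'
from h import *
L=np.array([.4762,.2835,0])
pick(L)
robot.servo_line(L+[0,0,.06],speed=.06)
robot.servo_line(L+[0,0,.2],speed=.15)
print(robot.read_t(),robot.read_grip_width(),np.array(robot.read_force()).round(2)); grab('wrist','wrist6');grab('side','side6')
s=load('side6').im[150:390,200:460];save('w6',np.hstack([load('wrist6').im[160:400,200:460],s]))
E
```

```text
grip 15.7 0.554166913563094 [-0.69  1.28  0.26]
17.525 0.5551674885573763 [ 0.22 -0.48 -0.62]
```

View pics/w6.png

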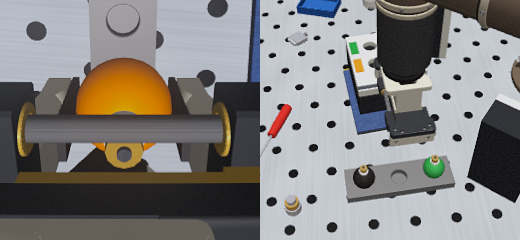

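```bash
cat >> h.py <<'E'
def place(T,cz,ztop=.16):
    # T pocket xy, cz = centre minus TCP z
    z0=.102+.0165-cz
    robot.servo_line(T+[0,0,z0+.012],speed=.12)
    fz=lambda:np.mean([robot.read_force()[2] for _ in range(1)])
    b=[]
    for _ in range(8): robot.dwell(.03); b.append(robot.read_force())
    b=np.mean(b,0)
    robot.servo_line(T+[0,0,z0+.003],speed=.03)
    for k in range(1,13):
        robot.servo_line(T+[0,0,z0+.003-k*.0005],speed=.01)
        q=[]
        for _ in range(6): robot.dwell(.015); q.append(robot.read_force())
        d=np.mean(q,0)-b
        print(k,round(robot.read_position()[2]-z0,4),d.round(2))
        if d[2]>1.2: break
        if k>=9: break
E
python3 - <<'E'
from h import *
f=load('wrist6');print('cap',bydepth(f,[[324,313],[322,310]]))
T=np.array([.5083,-.0085,0])
print(robot.ik(T+[0,0,.2],ori(yb)))
robot.goto(T+[0,0,.2],ori(yb))
grab('side','side7');grab('top','top7')
print(robot.read_t(),robot.read_position(),robot.read_grip_width())
s=load('side7').im[150:350,240:400];save('w7',np.hstack([cv2.resize(s,None,fx=2,fy=2)]))
E
```

```text
cap [[0.47630223 0.28254006 0.25295404]
 [0.477861   0.28344854 0.25327886]]
[ 21.20748166   5.94004215 -22.26757509   0.         -61.79238276
 -13.35748166]
18.8583 [ 0.50854644 -0.00755689  0.19989485] 0.5507100441117206
```

View pics/w7.png

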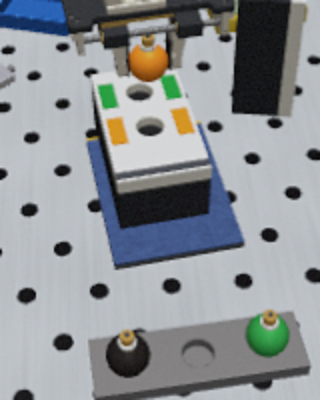

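Run:
```python
from h import *
f=load('side7');h=hsv(f).astype(int);m=(abs(h[...,0]-13)<8)&(h[...,1]>120)&(h[...,2]>60);m[195:]=0;m[:,:290]=0;m[:,340:]=0
c=max(cents(m,50),key=lambda x:x[1][4]);x,y,w,hh,_=c[1];print(c)
cn=max(cv2.findContours(m.astype(np.uint8),0,2)[0],key=len);(u,v),R=cv2.minEnclosingCircle(cn);print(u,v,R)
print(onplane(f,(u,v),.212)); d=np.linalg.norm(onplane(f,(u,v),.212)-f.c[:3,3]);print(R/f.f*d)
T=np.array([.5083,-.0085,0])
place(T,.012)
print(robot.read_t())
grab('side','side8');s=load('side8').im[150:350,240:400];save('w8',cv2.resize(s,None,fx=3,fy=3))
```

```text
(array([313.6, 181.5]), [304, 173, 20, 18, 267])
313.6929016113281 180.1653594970703 10.196781158447266
[[ 0.50854115 -0.00807744  0.212     ]]
0.025079222344916136
1 0.0026 [-0.03 -0.08  0.56]
2 0.002 [-0.11 -0.32  0.46]
3 0.0015 [-0.1  -0.25  0.27]
4 0.001 [-0.1   0.11  0.23]
5 0.0006 [-1.06 -0.17  1.63]
22.1583
```

View pics/w8.png

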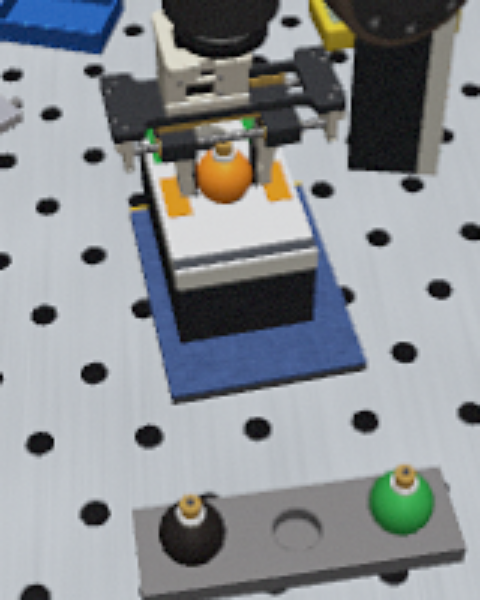

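Contact came 0.6 mm above the nominal height with the lamp over the amber pocket, so I release it.

Run:
```python
from h import *
robot.move_gripper(.62);robot.move_gripper(.85)
p=robot.read_position();robot.servo_line(p+[0,0,.1],speed=.12)
G=np.array([.3972,.278,0])
robot.goto(G+[0,0,.16],ori(-hy))
grab('side','side9');grab('top','top9');grab('wrist','wrist9');print(robot.read_t())
for tag,roi in(('top9',(170,225,262,348)),('side9',(170,270,270,360))):
  f=load(tag);h=hsv(f).astype(int);m=(abs(h[...,0]-13)<8)&(h[...,1]>110)&(h[...,2]>60);r=np.zeros_like(m);r[roi[0]:roi[1],roi[2]:roi[3]]=1
  for c,s in cents(m&r,20): print(tag,c,s,onplane(f,c,.1185).round(4))
f=load('wrist9');h=hsv(f).astype(int);m=(abs(h[...,0]-63)<15)&(h[...,1]>110)&(h[...,2]>60);print([(c,s,onplane(f,(s[0]+s[2]/2-.5,s[1]+s[3]/2-.5),.037).round(4)) for c,s in cents(m,200)])
save('w9',np.hstack([cv2.resize(load('side9').im[170:290,260:400],None,fx=2.8,fy=2.8),cv2.resize(load('top9').im[150:270,250:390],None,fx=2.8,fy=2.8)]))
```

```text
25.5083
top9 [298. 181.] [290, 177, 17, 9, 115] [[ 0.5485 -0.0042  0.1185]]
top9 [299.2 194.3] [291, 187, 17, 16, 201] [[ 0.5091 -0.0089  0.1185]]
top9 [301.  210.4] [293, 207, 17, 8, 120] [[ 0.4622 -0.0155  0.1185]]
side9 [314.6 198. ] [312, 195, 6, 6, 23] [[ 0.5045 -0.0468  0.1185]]
side9 [314.4 208.9] [306, 200, 18, 18, 230] [[ 0.5082 -0.0045  0.1185]]
side9 [330.9 210.1] [326, 204, 11, 13, 96] [[0.466  0.0037 0.1185]]
side9 [298.2 215.3] [294, 209, 10, 13, 96] [[0.5512 0.0157 0.1185]]
[(array([322.7, 193.3]), [297, 170, 52, 52, 1635], array([[0.396 , 0.2775, 0.037 ]]))]
```

View pics/w9.png

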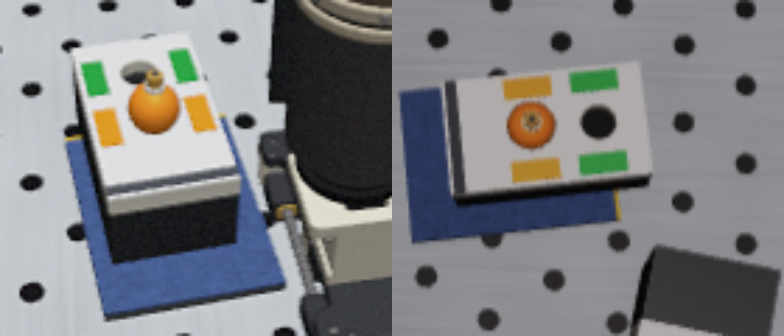

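View pics/wrist9.png

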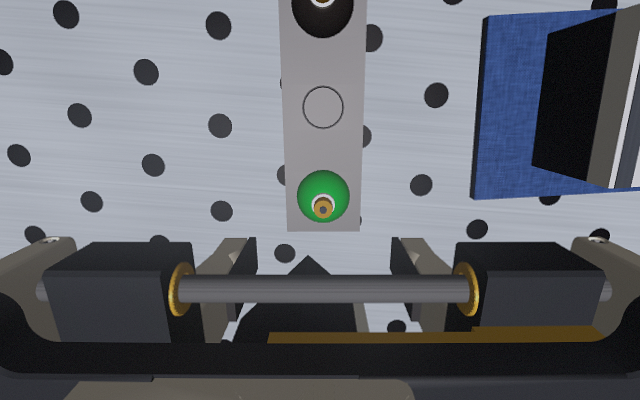

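Amber sits upright in its pocket (side crop: cap at 154,78, with orange bars either side) and the case has not moved. Next is the green lamp.

Run:
```python
from h import *
L=np.array([.3968,.2777,0])
pick(L)
robot.servo_line(L+[0,0,.06],speed=.06)
robot.servo_line(L+[0,0,.21],speed=.15)
grab('wrist','wrist10');f=load('wrist10')
T=np.array([.5176,-.0778,0])
robot.goto(T+[0,0,.21],ori(yb))
grab('side','side11');print(robot.read_t(),robot.read_position(),robot.read_grip_width())
f=load('side11');h=hsv(f).astype(int);m=(abs(h[...,0]-63)<18)&(h[...,1]>100)&(h[...,2]>50)
for c,s in cents(m,60): print(c,s,onplane(f,(s[0]+s[2]/2-.5,s[1]+s[3]/2-.5),.222).round(4))
save('w11',np.hstack([cv2.resize(f.im[110:310,240:400],None,fx=2.4,fy=2.4),cv2.resize(load('wrist10').im[200:400,240:400],None,fx=2.4,fy=2.4)]))
```

```text
grip 28.0 0.5509438679000205 [-0.32 -0.24  0.07]
31.3917 [ 0.51773721 -0.0768518   0.21001433] 0.5549295851662808
[308.1 161.3] [299, 153, 19, 17, 246] [[ 0.5182 -0.074   0.222 ]]
[325.1 193.2] [321, 188, 10, 12, 77] [[0.4854 0.0554 0.222 ]]
[293.5 197.8] [289, 192, 10, 12, 82] [[0.5604 0.0629 0.222 ]]
```

View pics/w11.png

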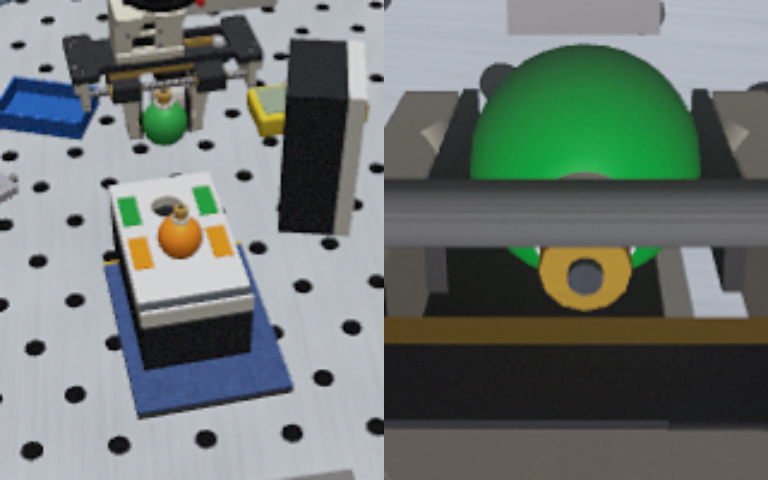

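Run:
```python
from h import *
T=np.array([.5176,-.0778,0])
place(T,.012)
print(robot.read_t())
grab('side','side12');s=load('side12').im[150:300,240:400];save('w12',cv2.resize(s,None,fx=4,fy=4))
```

```text
1 0.0026 [ 0.27 -0.14 -0.28]
2 0.002 [ 0.04  0.32 -0.18]
3 0.0015 [0.12 0.2  0.08]
4 0.001 [0.19 0.   0.28]
5 0.0006 [ 0.   -0.19  2.23]
34.775
```

View pics/w12.png

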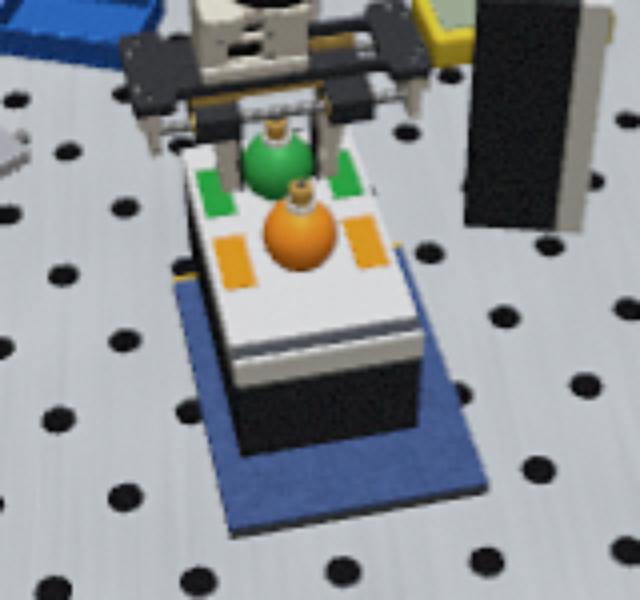

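The green lamp touches down in its pocket (at 278,165 in the crop). I release, retreat straight up and check.

Run:
```python
from h import *
robot.move_gripper(.62);robot.move_gripper(.85)
p=robot.read_position();robot.servo_line(p+[0,0,.12],speed=.12)
robot.goto(np.array([.45,.33,.3]),ori(-hy))
grab('side','side13');grab('top','top13');print(robot.read_t())
save('w13',np.hstack([cv2.resize(load('side13').im[150:300,240:400],None,fx=2.4,fy=2.4),cv2.resize(load('top13').im[150:300,240:400],None,fx=2.4,fy=2.4)]))
f=load('top13')
for nm,h0 in(('o',13),('g',63)):
  h=hsv(f).astype(int);m=(abs(h[...,0]-h0)<15)&(h[...,1]>110)&(h[...,2]>60);r=np.zeros_like(m);r[170:225,262:348]=1
  for c,s in cents(m&r,20): print(nm,c,s[4],onplane(f,c,.1185 if s[4]>130 else .102).round(4))
print(bydepth(f,[[299,194],[323,192]]).round(4))
```

```text
38.6083
o [298. 181.] 115 [[ 0.5525 -0.0036  0.102 ]]
o [299.2 194.3] 201 [[ 0.5091 -0.0089  0.1185]]
o [324.8 189.4] 21 [[ 0.5291 -0.0827  0.102 ]]
o [301.  210.4] 120 [[ 0.4651 -0.015   0.102 ]]
g [321.5 178.5] 104 [[ 0.5617 -0.0724  0.102 ]]
g [323.2 192.4] 148 [[ 0.5165 -0.0779  0.1185]]
g [325.1 207.8] 110 [[ 0.4745 -0.0847  0.102 ]]
[[ 0.5008 -0.0098  0.1619]
 [ 0.5109 -0.0768  0.149 ]]
```

View pics/w13.png

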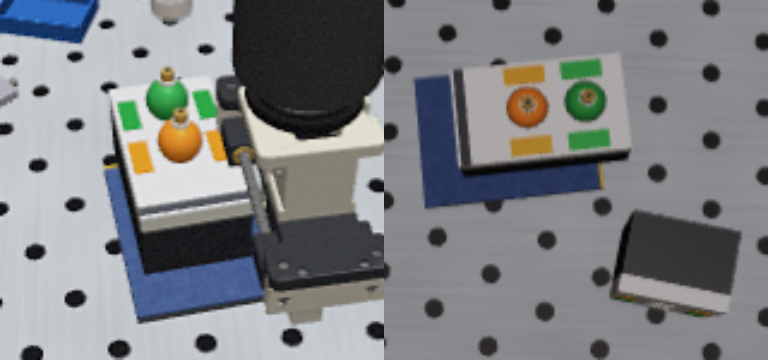

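View pics/top13.png

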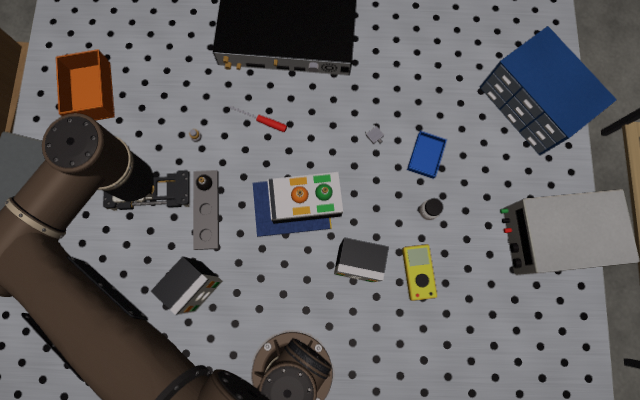

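Run:
```python
from h import *
f=load('top13');print(onplane(f,[[324.8,189.4]],.157))
robot.job_done();print(robot.read_t())
```

```text
[[ 0.5167743  -0.08149966  0.157     ]]
the job is handed in; nothing more can be done
the job is handed in; nothing more can be done
```

I tipped the case onto its back on the board and set both lamps, caps up, in the pockets of their own colours. I handed the job in just after the last check, at 38.6 s of the 61 s allowed.

- **Case:** I took the one of the three that was farthest from the base, 0.55 m away against about 0.37 m for the others. It fell onto its back after the finger had moved about 94 mm from the expected contact. Its bars stayed at the same pixels in the later top views, so it has not moved since.
- **Lamps:** each touched down 0.6 mm above the expected height. In the last pictures the amber lamp is at (0.509, -0.009) and the green at (0.5165, -0.078), each within about 1.5 mm of its pocket. The green lamp's cap measured about 4 mm off its globe centre, which is near the measuring error or a few degrees of lean.
- **Everything else:** the dud is still in the holder. By eye, the bystanders and look-alike cases are where they were. The gripper was clear of everything at hand-in.

**Checks that disagreed:**
- The wrist force read only about 1 N at the four points where I checked it during the push, so the fall is confirmed by pictures only.
- The grip width read 48–49 mm on the 50 mm globes, so the pads gripped slightly above the middle or gave a little.
- The top camera's depth on the case front read 2–4 mm high. I used the given 102 mm, and the touch-downs agreed with it.

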